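# Turn the desk organiser to its red quarter

## Task

Turn the round desk organiser by pushing on one of its upright white vanes with a fingertip, until the middle of the red quarter faces the yellow marker on the foot, and leave it there at rest. Push it smoothly without flinging it round, do not pinch the vanes, and do not lift the organiser or shove it across the desk. Leave the mug, the roll of tape and the stapler where they are.

Things in the scene. Friction and masses are not known exactly. Their poses are not given: they have to be found in the camera images.
- base: Foot of the rotary organiser: a black disc, 190 mm diameter, 14 mm high, loose on the desk (about 1.3 kg; whole organiser about 2.1 kg), with a yellow marker on one side: a tongue 36 mm wide and 11 mm high out to 157 mm from the axis, ending in an upright pointed tab, 10 mm thick, 53 mm high. Origin: on the turning axis at desk level; z up; the marker lies along its own -x.
- marker (a point): Point on the yellow marker's centre line, 116 mm from the turning axis, 11 mm above the desk (under the tray's rim). The direction from the axis to this point, and on to the tab, is where the middle of the red quarter must face.
- carousel (a joint): Angle of the turning tray on its foot, rad, growing counter-clockwise seen from above, without end stops: 0 (or any whole turn, 6.283) is the red quarter centred on the marker. Turning starts at a torque of about 0.14 N m (about 1.7 N on a vane 85 mm from the axis) and it stops by itself when no longer pushed.
- red_mouth (a point): Middle of the red quarter's outer rim, on the turning tray, 116 mm from the axis, 38 mm above the desk. The tray is a grey round dish of 240 mm diameter, its floor 24 mm and its rim 38 mm above the desk. Four vanes part it into quarters floored red, then counter-clockwise seen from above blue, green and white. Their contents are part of the tray and stay below 42 mm above the desk.
- hub_top (a point): Top centre of the black hub in the middle of the tray, on the turning axis, 80 mm above the desk; hub diameter 34 mm. Four upright white vanes, 8 mm thick, run from it radially out to 115 mm, from the tray floor up to 80 mm above the desk, at 45 and 135 degrees to either side of the red quarter's middle. A fingertip 50 mm above the desk clears rim and contents and still meets the vanes.
- leaves_ccw: The counter-clockwise halves (4 mm thick) of the four vanes, part of the turning tray; a push on them turns the tray clockwise. Origin: on the turning axis, 16 mm above the desk; its own -x points to the middle of the red quarter.
- leaves_cw: The clockwise halves (4 mm thick) of the four vanes, part of the turning tray; a push on them turns the tray counter-clockwise. Origin and axes as for leaves_ccw.
- mug: Blue mug, 80 mm diameter, 90 mm high, standing loose; origin under its centre, handle along its +y. A bystander.
- tape: Loose roll of tan packing tape lying flat, 100 mm diameter, 48 mm high; origin under its centre. A bystander.
- stapler: Loose blue and black stapler, 135 mm long along its x, 36 mm wide, about 55 mm high; origin under its centre. A bystander.

How it is judged:
At the end, for the whole second after the job is handed in: The middle of the red quarter's rim is within 18 mm, sideways, of the yellow marker's centre line (about 9 degrees), the tray is at rest, the organiser stands flat within 30 mm of where it was, and the mug, tape and stapler stand within 20 mm of where they were (horizontal distance between red_mouth and marker below 0.018 m and velocity of joint carousel between -0.05 and 0.05 rad/s and distance of base from where it was at the start of the episode below 0.03 m and angle between base's own z axis and vertical below 0.05 rad and distance of each of mug, tape, stapler from where it was at the start of the episode below 0.02 m and angle between mug's own z axis and vertical below 0.1 rad); the robot touches nothing.
It fails at once if the organiser is lifted, tipped or shoved more than 30 mm (distance of base from where it was at the start of the episode above 0.03 m or height (world z) of base above 0.008 m or angle between base's own z axis and vertical above 0.1 rad).
It fails at once if a vane is pinched between the fingers (contact force between the fingers and leaves_ccw above 1.5 N and contact force between the fingers and leaves_cw above 1.5 N).
It fails at once if the tray is flung round, faster than about one turn a second (velocity of joint carousel above 6 rad/s or velocity of joint carousel below -6 rad/s).
It fails at once if the mug, tape or stapler is moved or lifted (distance of any of mug, tape, stapler from where it was at the start of the episode above 0.02 m).
It also fails if it takes over 40 s, if anything falls off the work surface, if the arm or the gripper's body presses on something with over 40 N, if the wrist force passes 120 N, or if a joint passes its speed limit or range.

## Robot

A 6-joint arm with a two-finger parallel gripper is mounted at the origin on the work surface. World frame = base frame: x ahead of the robot, y to its left, z up, the work surface at z = 0. Lengths are in m, angles in rad, forces in N, time in s.
With the tool pointing down it reaches from about 0.25 to 0.725 m from the base axis. Payload 4 kg.
Tool frame: the origin (TCP) lies midway between the tips of the shut fingers; the grasp point (between the pads) lies bot.pinch_z behind it (bot.pinch_z is the distance from the TCP to the grasp point, in m); x points along the fingers, y is the direction in which the jaws open and shut, and the axes are right-handed (so a half turn about x gives the same grasp; the last joint's range is limited). The gripper opens to 85 mm and grips with 20 to 120 N. Pads are 22 mm wide; open, the fingers measure 114 mm over their backs; the gripper's body (76 mm by 85 mm) begins 54 mm behind the grasp point. The pads swing forward as they close: fully open they stand 13 mm farther back than shut.
Start: joints at [-1.296, 0.241, 0.005, 1.335, 0, 1.571], TCP at [0.136, -0.481, 0.231] pointing down, gripper open.
Joint ranges: [-2.72, 2.72], [-1.05, 1.87], [-1.09, 1.28], [-1.99, 2.15], [-1.42, 1.44], [-3.14, 3.14]. Speed limits (rad/s): [2.79, 2.79, 3.14, 3.14, 3.14, 3.14].

## Interface

Orientations are given as a unit quaternion [w, x, y, z].
In Python, from plant import bot gives the robot as it stands. The module is installed in compiled form; this text tells all that it offers.
- The arm moves only by the tool play_rows, never from a script. Its argument "plan" is text: rows parted by semicolons, each of 5 numbers parted by spaces: the finger opening in mm, from 0 to 85.4, then the shift along the tool's x, y, z normalised to -1 to 1, where 1 is 0.08 m, then the turn about the tool's x normalised to -1 to 1, where 1 is pi/2 rad. A call has exactly 5 rows; each row shifts and turns the commanded pose from where the row before left it, along the tool's axes as they then stand; what a row does not reach is not made up. A row lasts 1/12 s, in which the tool goes at most 41.7 mm and 7.16 degrees, less where a joint would pass 70% of its speed; a pose out of reach is approached as far as the arm can. A call with a number of a shift or a turn outside -1 to 1 is refused whole. A call with a gripper value outside its range is refused whole. The fingers move at their own pace and stop on an object; "newtons" is the grip in N (left out, the last holds). Time passes only in rows, so rows that do not move let the fingers close, or fill a call up. It gives the time, the measured TCP pose, the force and the opening at its end, in the units of the state.
- bot.read_state(): the state, without advancing time (a new reading comes with each control period).
- bot.read_camera(name): name is "side" or "top" or "wrist"; returns the picture (480x640x3 uint8, red, green, blue); there is no depth.
- bot.camera_params(name): a dict with "camera_matrix" (3x3 intrinsics, pixels), "cam_to_world" (4x4, takes a point from camera to world coordinates). Camera axes: x right, y up, looking along -z (the intrinsics and any distortion apply to the point x, -y, -z); pixel columns grow to the right and rows downward; lengths in m; the calibration is good to about 2 mm. The wrist camera is an equidistant fisheye: a pixel r from the principal point sees the ray r / f radians off the axis. A picture is of the moment at which its call begins: read the wrist's pose just before it. camera_params takes no time and is no camera call; for the wrist camera it gives the pose at the moment of the call.
- bot.sign_off(): hands the job in, once; it reports no verdict.
The state is a dict: "t": time; "qpos": joint angles; "joint_velocities": joint speeds; "joint_efforts": joint torques, N m; "eef_pos": TCP position; "tcp_rot": TCP orientation; "contact_force": force on the tool from outside, world axes, zero at the start; "torque": the same for the moment, N m; "grip_width": opening from 0.0 (shut) to 1.0 (fully open).
Only numpy, scipy, OpenCV 4.12 (cv2) and the standard library are available. Lean on these libraries where they do the work, as an engineer would, in place of code of your own. Each camera call takes 0.05 s, during which the arm holds its last target.

## Working session

There is one attempt and no reset: what is moved stays moved. The work goes in short steps, Python scripts to look and compute and a tool call to move; the robot and the scene stay as the last step left them, time stands still between calls to the robot, and variables do not carry over. Pictures are saved under pics/ and viewed, and the job is handed in when it is done.

Besides the shell and the picture viewer there is one more tool, called after "Request:" as name(argument=value, ...), one argument or row to a line, values as JSON. play_rows: Moves the arm, as the interface text tells. Its arguments: {"type":"object","properties":{"plan":{"type":"string"},"newtons":{"type":"number"}},"required":["plan"]}

```bash
mkdir -p pics; python3 - <<'E'
from plant import bot
import cv2,numpy as np
s=bot.read_state();print(s)
print(bot.pinch_z)
for n in ("top","side"):
    im=bot.read_camera(n);cv2.imwrite(f"pics/{n}0.png",im[:,:,::-1])
    p=bot.camera_params(n);print(n,np.round(p["camera_matrix"],1).tolist(),np.round(p["cam_to_world"],4).tolist(),[k for k in p])
E
```

```text
{'t': 0.0, 'qpos': array([-1.29604948e+00,  2.41425981e-01,  3.68877458e-03,  1.33518176e+00,
       -2.44137710e-05,  1.57077400e+00]), 'joint_velocities': array([-8.73765269e-04, -3.02842839e-04,  1.22486284e-03, -7.58908738e-05,
       -3.16744297e-04,  5.07763660e-04]), 'joint_efforts': array([ 7.64341657e-04, -3.72315896e+01,  2.52409708e+01,  1.68558763e-02,
       -3.60742604e-05,  5.71373178e-06]), 'eef_pos': array([ 0.13547019, -0.48063052,  0.23039293]), 'tcp_rot': array([-0.096098  , -0.70033241, -0.09758244,  0.70055503]), 'contact_force': array([ 0.0741418 ,  0.73047608, -0.96468303]), 'torque': array([-0.00354089,  0.06694466,  0.05332347]), 'grip_width': 1.000505199905833}
0.0187
top [[502.7, 0.0, 315.1], [0.0, 502.7, 243.8], [0.0, 0.0, 1.0]] [[-0.0139, 0.9946, -0.1029, 0.5526], [-0.9997, -0.0116, 0.0229, 0.019], [0.0216, 0.1032, 0.9944, 1.1359], [0.0, 0.0, 0.0, 1.0]] ['camera_matrix', 'cam_to_world']
side [[454.4, 0.0, 324.0], [0.0, 454.4, 244.3], [0.0, 0.0, 1.0]] [[0.7716, 0.452, -0.4476, 0.2292], [-0.636, 0.5587, -0.5322, -0.5196], [0.0095, 0.6954, 0.7186, 0.7442], [0.0, 0.0, 0.0, 1.0]] ['camera_matrix', 'cam_to_world']
```

View pics/top0.png

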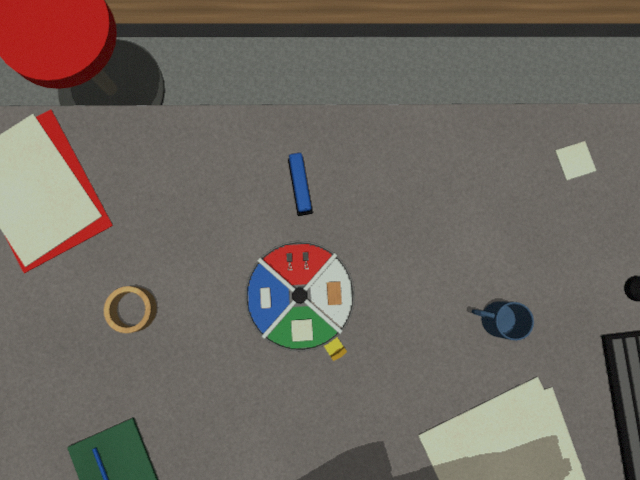

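View pics/side0.png

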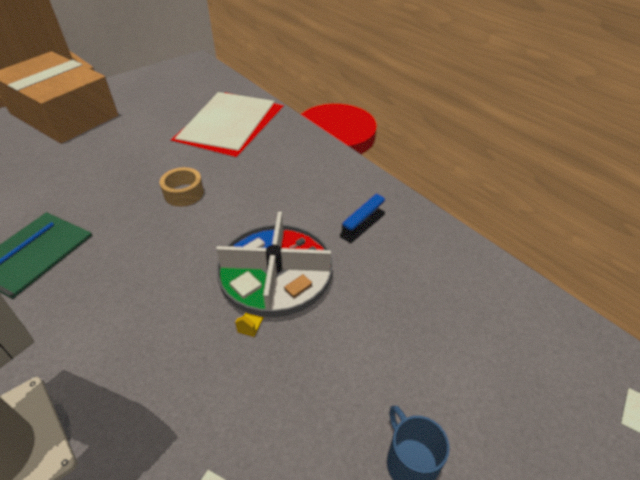

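The top view shows the organiser's hub near (300,296), the red quarter facing up (+x) near (298,262), and the yellow marker at (335,348). The stapler is at (300,184), the tape at (128,310) and the mug at (508,320). The side view shows hub (275,255) and tab (248,323). Next I'll measure these from both views.

```bash
cat > h.py <<'E'
import cv2,numpy as np
def ray(p,uv):
    K=np.array(p["camera_matrix"]);T=np.array(p["cam_to_world"])
    d=np.linalg.solve(K,[uv[0],uv[1],1.]);d=T[:3,:3]@np.array([d[0],-d[1],-d[2]])
    return T[:3,3],d/np.linalg.norm(d)
def onz(p,uv,z):
    o,d=ray(p,uv);return o+d*(z-o[2])/d[2]
def tri(p1,u1,p2,u2):
    o1,d1=ray(p1,u1);o2,d2=ray(p2,u2)
    a,b=np.linalg.lstsq(np.stack([d1,-d2],1),o2-o1,rcond=None)[0]
    q1,q2=o1+a*d1,o2+b*d2
    return (q1+q2)/2,np.linalg.norm(q1-q2)
def mask(im,c):
    h=cv2.cvtColor(im,cv2.COLOR_RGB2HSV);H,S,V=h[...,0],h[...,1],h[...,2]
    m={"red":((H<6)|(H>174))&(S>180)&(V>90),"blue":(H>105)&(H<125)&(S>150)&(V>60),"green":(H>45)&(H<85)&(S>150)&(V>50),
     "yellow":(H>20)&(H<32)&(S>180)&(V>90),"tan":(H>8)&(H<20)&(S>80)&(V>100),"black":(V<40)}[c]
    return m.astype(np.uint8)
def blobs(m,amin=20):
    n,l,s,c=cv2.connectedComponentsWithStats(m)
    return [(s[i,4],np.round(c[i],1).tolist(),s[i,:4].tolist()) for i in range(1,n) if s[i,4]>=amin]
E
python3 - <<'E'
from h import *
from plant import bot
for n in("top","side"):
    im=cv2.imread(f"pics/{n}0.png")[:,:,::-1].copy()
    for c in("red","blue","green","yellow","tan","black"):
        x0,y0,x1,y1=(90,140,545,365) if n=="top" else (150,160,460,480)
        m=mask(im,c);k=np.zeros_like(m);k[y0:y1,x0:x1]=1
        print(n,c,blobs(m*k))
    c=im[235:365,240:360] if n=="top" else im[205:345,205:345]
    cv2.imwrite(f"pics/{n}0z.png",cv2.resize(c[:,:,::-1],None,fx=4.2,fy=4.2,interpolation=cv2.INTER_CUBIC))
E
```

```text
top red [(np.int32(443), [98.3, 216.1], [90, 184, 22, 54]), (np.int32(1519), [297.3, 262.1], [264, 244, 67, 41])]
top blue [(np.int32(788), [299.6, 182.2], [289, 153, 22, 59]), (np.int32(1525), [266.1, 297.6], [248, 264, 41, 69])]
top green []
top yellow [(np.int32(89), [338.2, 353.3], [331, 347, 15, 13])]
top tan [(np.int32(299), [333.6, 292.9], [327, 282, 15, 23]), (np.int32(626), [128.0, 311.8], [104, 286, 47, 47])]
top black [(np.int32(63), [303.3, 212.0], [296, 204, 17, 12]), (np.int32(136), [299.1, 294.6], [292, 288, 15, 15]), (np.int32(75), [523.7, 327.2], [517, 318, 14, 20])]
side red [(np.int32(414), [297.7, 239.9], [281, 230, 42, 19])]
side blue [(np.int32(501), [362.9, 212.3], [343, 195, 41, 35]), (np.int32(270), [258.1, 238.0], [235, 230, 38, 18])]
side green [(np.int32(744), [243.7, 285.5], [220, 268, 45, 40])]
side yellow [(np.int32(429), [248.5, 323.6], [236, 313, 27, 23])]
side tan [(np.int32(2780), [429.0, 179.8], [369, 160, 91, 61]), (np.int32(731), [180.7, 179.4], [159, 167, 42, 27]), (np.int32(336), [297.8, 285.1], [285, 274, 27, 23])]
side black [(np.int32(391), [361.0, 226.5], [341, 209, 43, 33]), (np.int32(164), [275.2, 255.9], [267, 246, 14, 26])]
```

View pics/top0z.png

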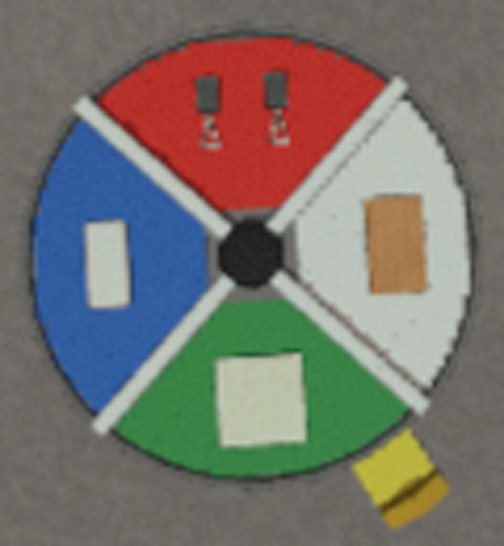

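View pics/side0z.png

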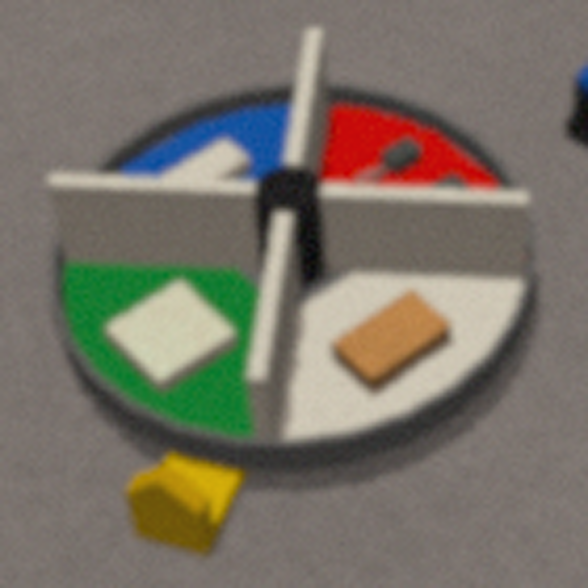

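```bash
python3 - <<'E'
from h import *
from plant import bot
pt,ps=bot.camera_params("top"),bot.camera_params("side")
T=lambda a:(240+(a[0]+.5)/4.2-.5,235+(a[1]+.5)/4.2-.5)
S=lambda a:(205+(a[0]+.5)/4.2-.5,205+(a[1]+.5)/4.2-.5)
P={"hub":((250,253),(287,190)),"RB":((80,103),(313,30)),"RW":((399,85),(527,196)),"WG":((420,404),(258,378)),"GB":((103,427),(50,179))}
hub=None
for k,(a,b) in P.items():
    q,e=tri(pt,T(a),ps,S(b));q8=onz(pt,T(a),.08);s8=onz(ps,S(b),.08)
    if k=="hub":hub=q;h8=q8
    v=q8-h8
    print(k,np.round(q,4),"gap",round(e,4),"top z.08",np.round(q8[:2],4),"side z.08",np.round(s8[:2],4),"r,ang",round(np.hypot(*v[:2]),4),round(np.degrees(np.arctan2(v[1],v[0])),1))
# hub by tips
c=np.mean([onz(pt,T(P[k][0]),.08) for k in("RB","RW","WG","GB")],0);print("tip mean",np.round(c,4))
for a in((380,448),(353,466),(407,430)):
    q=onz(pt,T(a),.011);v=q-c;print("tongue",np.round(q,4),np.hypot(*v[:2]).round(4),np.degrees(np.arctan2(v[1],v[0])).round(1))
for a in((411,491),):
    q=onz(pt,T(a),.05);v=q-c;print("tabtop",np.round(q,4),np.hypot(*v[:2]).round(4),np.degrees(np.arctan2(v[1],v[0])).round(1))
for a in((180,483),(190,462)):
    q=onz(ps,S(a),.053);v=q-c;print("tab side apex",np.round(q,4),np.hypot(*v[:2]).round(4),np.degrees(np.arctan2(v[1],v[0])).round(1))
for n,uv,z in(("mug",(508,320),.09),("tape",(128,310),.048),("staplerA",(296,155),.055),("staplerB",(305,212),.03)):print(n,np.round(onz(pt,uv,z),3))
R=cv2.Rodrigues
from scipy.spatial.transform import Rotation as Ro
s=bot.read_state();w,x,y,z=s["tcp_rot"];print(Ro.from_quat([x,y,z,w]).as_matrix().round(3))
E
```

```text
hub [0.5555 0.0293 0.0748] gap 0.0011 top z.08 [0.555  0.0295] side z.08 [0.5534 0.0248] r,ang 0.0 0.0
RB [0.6315 0.1138 0.0763] gap 0.0009 top z.08 [0.6308 0.1137] side z.08 [0.6296 0.1101] r,ang 0.1133 48.0
RW [ 0.6398 -0.0475  0.0773] gap 0.0042 top z.08 [ 0.6379 -0.0461] side z.08 [ 0.64   -0.0504] r,ang 0.1122 -42.4
WG [ 0.4801 -0.0547  0.0733] gap 0.0023 top z.08 [ 0.4795 -0.0537] side z.08 [ 0.4786 -0.06  ] r,ang 0.1123 -132.2
GB [0.4702 0.1031 0.0786] gap 0.001 top z.08 [0.4708 0.1028] side z.08 [0.4693 0.1021] r,ang 0.1116 139.0
tip mean [0.5547 0.0292 0.08  ]
tongue [ 0.4523 -0.037   0.011 ] 0.122 -147.2
tongue [ 0.4432 -0.0226  0.011 ] 0.123 -155.1
tongue [ 0.4614 -0.0513  0.011 ] 0.1233 -139.2
tabtop [ 0.434  -0.0504  0.05  ] 0.1446 -146.6
tab side apex [ 0.43   -0.0673  0.053 ] 0.1577 -142.3
tab side apex [ 0.4394 -0.0608  0.053 ] 0.1462 -142.1
mug [ 0.497 -0.404  0.09 ]
tape [0.528 0.395 0.048]
staplerA [0.861 0.033 0.055]
staplerB [0.738 0.015 0.03 ]
[[-0.001  0.271 -0.962]
 [ 0.002 -0.962 -0.271]
 [-1.    -0.002  0.   ]]
```

Axis at about (0.555, 0.029), with the hub and vane tops triangulating to 73–79 mm against the stated 80. The red middle is at +3° and the marker at about −147°, so the tray must turn about 150° clockwise. I'll shut the fingers and square the tool to the world axes before moving over.

Request:
play_rows(
  plan="0 0 0 0 0.058; 0 0 0 0 0.058; 0 0 0 0 0.058; 0 0 0 0 0; 0 0 0 0 0",
  newtons=20,
)

```text
t: 0.52
eef_pos: [0.1356, -0.481, 0.2309]
tcp_rot: [-0.001, -0.707, -0.002, 0.707]
contact_force: [0.5, 0.1, 0.2]
grip_width: 0.302
```

Request:
play_rows(
  plan="0 0 -0.35 -0.33 0; 0 0 -0.35 -0.33 0; 0 0 -0.35 -0.33 0; 0 0 -0.35 -0.33 0; 0 0 -0.35 -0.33 0",
)

```text
t: 0.93
eef_pos: [0.2681, -0.3396, 0.2313]
tcp_rot: [0.001, 0.707, 0.001, -0.707]
contact_force: [1.0, -0.5, 0.2]
grip_width: 0.003
```

Request:
play_rows(
  plan="0 0 -0.35 -0.33 0; 0 0 -0.35 -0.33 0; 0 0 -0.35 -0.33 0; 0 0 -0.35 -0.33 0; 0 0 -0.35 -0.33 0",
)

```text
t: 1.35
eef_pos: [0.4002, -0.1992, 0.2314]
tcp_rot: [0.001, 0.707, 0.001, -0.707]
contact_force: [-0.1, -0.6, -0.6]
grip_width: 0.002
```

Request:
play_rows(
  plan="0 0 -0.35 -0.33 0; 0 0 -0.35 -0.33 0; 0 0 -0.35 -0.33 0; 0 0 -0.35 -0.33 0; 0 0 -0.35 -0.33 0",
)

```text
t: 1.77
eef_pos: [0.532, -0.0589, 0.2312]
tcp_rot: [-0.002, -0.707, -0.001, 0.707]
contact_force: [0.1, -0.8, -0.1]
grip_width: -0.0
```

Request:
play_rows(
  plan="0 0.2 0 0 0; 0 0 0 0 0; 0 0 0 0 0; 0 0 0 0 0; 0 0 0 0 0",
)

```text
t: 2.18
eef_pos: [0.5306, -0.0616, 0.2161]
tcp_rot: [0.0, 0.707, 0.0, -0.707]
contact_force: [-0.1, 0.3, -0.7]
grip_width: -0.001
```

```bash
python3 - <<'E'
from plant import bot
import cv2
for n in ("top","side","wrist"):
    im=bot.read_camera(n);cv2.imwrite(f"pics/{n}1.png",im[:,:,::-1])
E
```

```text
(no output)
```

View pics/top1.png

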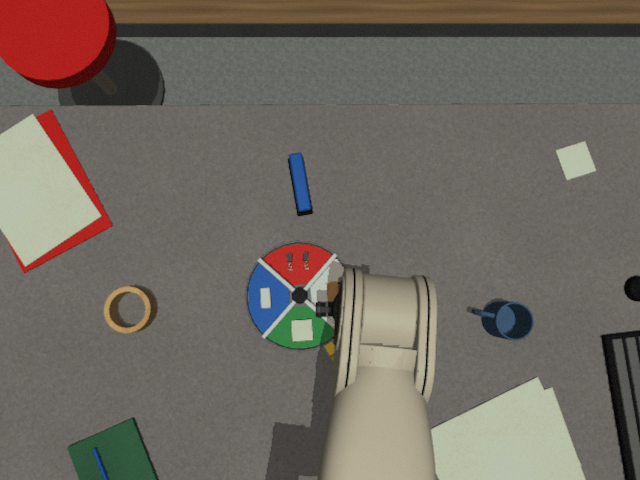

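View pics/side1.png

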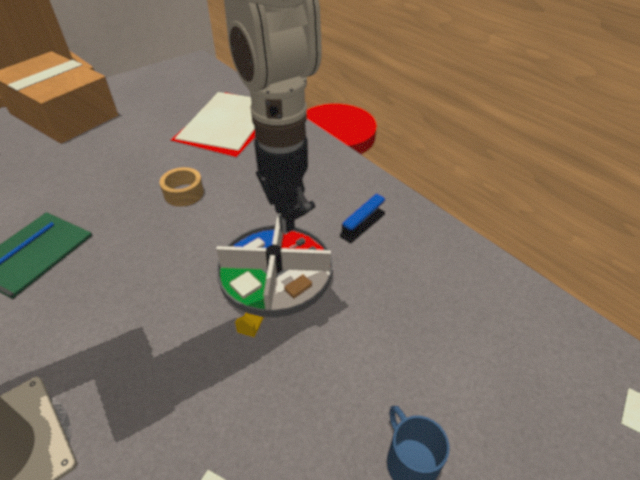

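View pics/wrist1.png

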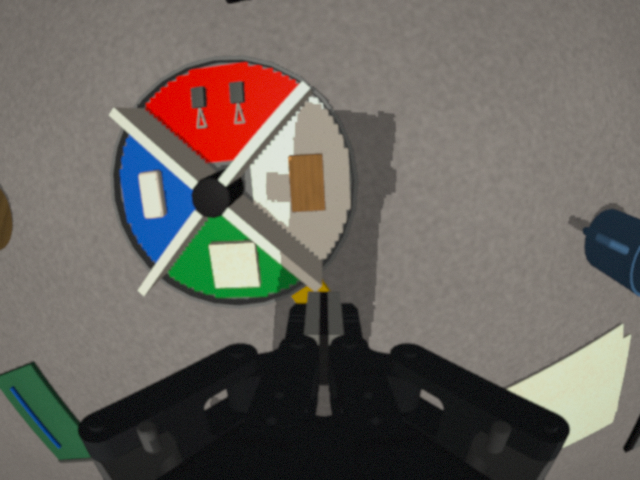

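The top, side and wrist views show the shut fingers above the white quarter, clear of the vanes. Hub at (300,296) in the top view and (211,197) in the wrist view. Next I'll descend.

Request:
play_rows(
  plan="0 0.4 0 0 0; 0 0.4 0 0 0; 0 0.4 0 0 0; 0 0.4 0 0 0; 0 0.25 0 0 0",
)

```text
t: 2.75
eef_pos: [0.5292, -0.0611, 0.0648]
tcp_rot: [-0.0, -0.706, -0.0, 0.708]
contact_force: [0.3, 0.2, -0.5]
grip_width: 0.002
```

Request:
play_rows(
  plan="0 0.2 0 0 0; 0 0 0 0 0; 0 0 0 0 0; 0 0 0 0 0; 0 0 0 0 0",
)

```text
t: 3.17
eef_pos: [0.5325, -0.061, 0.0532]
tcp_rot: [0.001, 0.708, 0.0, -0.706]
contact_force: [-0.4, 0.1, 0.5]
grip_width: 0.002
```

```bash
python3 - <<'E'
import numpy as np
c=np.array([.555,.029]);p=np.array([.5315,-.0612])
a=-105;rows=[]
for i in range(25):
    a-=6;r=max(.085,.093-.002*(i+1))
    q=c+r*np.array([np.cos(np.radians(a)),np.sin(np.radians(a))])
    d=np.round((q-p)/.08,2);p=p+d*.08
    rows.append(f"0 0 {-d[1]:.2f} {-d[0]:.2f} 0")
    if i%5==4:print("; ".join(rows),"->",p.round(4),a);rows=[]
E
```

```text
0 0 -0.07 0.11 0; 0 0 -0.07 0.10 0; 0 0 -0.08 0.09 0; 0 0 -0.08 0.07 0; 0 0 -0.08 0.09 0 -> [ 0.4947 -0.0308] -135
0 0 -0.08 0.07 0; 0 0 -0.09 0.07 0; 0 0 -0.10 0.05 0; 0 0 -0.10 0.05 0; 0 0 -0.10 0.03 0 -> [0.4731 0.0068] -165
0 0 -0.11 0.03 0; 0 0 -0.11 0.01 0; 0 0 -0.11 -0.00 0; 0 0 -0.11 -0.01 0; 0 0 -0.11 -0.03 0 -> [0.4731 0.0508] -195
0 0 -0.11 -0.03 0; 0 0 -0.10 -0.05 0; 0 0 -0.10 -0.05 0; 0 0 -0.09 -0.07 0; 0 0 -0.08 -0.07 0 -> [0.4947 0.0892] -225
0 0 -0.07 -0.09 0; 0 0 -0.07 -0.09 0; 0 0 -0.05 -0.09 0; 0 0 -0.05 -0.10 0; 0 0 -0.03 -0.11 0 -> [0.5331 0.1108] -255
```

Request:
play_rows(
  plan="0 0 -0.07 0.11 0; 0 0 -0.07 0.10 0; 0 0 -0.08 0.09 0; 0 0 -0.08 0.07 0; 0 0 -0.08 0.09 0",
)

```text
t: 3.58
eef_pos: [0.495, -0.0299, 0.0522]
tcp_rot: [0.001, 0.708, 0.0, -0.706]
contact_force: [3.3, -0.3, 0.7]
grip_width: 0.002
```

Request:
play_rows(
  plan="0 0 -0.08 0.07 0; 0 0 -0.09 0.07 0; 0 0 -0.10 0.05 0; 0 0 -0.10 0.05 0; 0 0 -0.10 0.03 0",
)

```text
t: 4.0
eef_pos: [0.4716, 0.0048, 0.0511]
tcp_rot: [-0.002, -0.707, -0.004, 0.708]
contact_force: [0.2, -1.8, 0.2]
grip_width: -0.001
```

```bash
python3 - <<'E'
from plant import bot
import cv2
for n in ("side","wrist"):
    im=bot.read_camera(n);cv2.imwrite(f"pics/{n}2.png",im[:,:,::-1])
print(bot.read_state())
E
```

```text
{'t': 4.1, 'qpos': array([ 0.00736543,  0.35044845, -0.35649795,  0.86576745,  0.00382206,
        3.1407674 ]), 'joint_velocities': array([-1.57524627e-02,  8.02056055e-03,  1.24887006e-02, -4.38962030e-05,
       -9.17053243e-03, -3.14858091e-03]), 'joint_efforts': array([ 2.35376582e-01, -3.74618018e+01,  2.00065523e+01, -3.08976090e-02,
        4.05087566e-02,  1.75318943e-02]), 'eef_pos': array([0.47135799, 0.00463184, 0.05098224]), 'tcp_rot': array([-0.00154546, -0.70641688, -0.00424361,  0.7077816 ]), 'contact_force': array([-0.43033304,  0.40538878, -0.16088441]), 'torque': array([-0.01495126,  0.05004646, -0.03574163]), 'grip_width': 0.0035306281040870927}
```

Joint 6 stands at 3.14, its limit, so I must turn the tool back before going further left. First I'll check the clearance in the pictures.

View pics/side2.png

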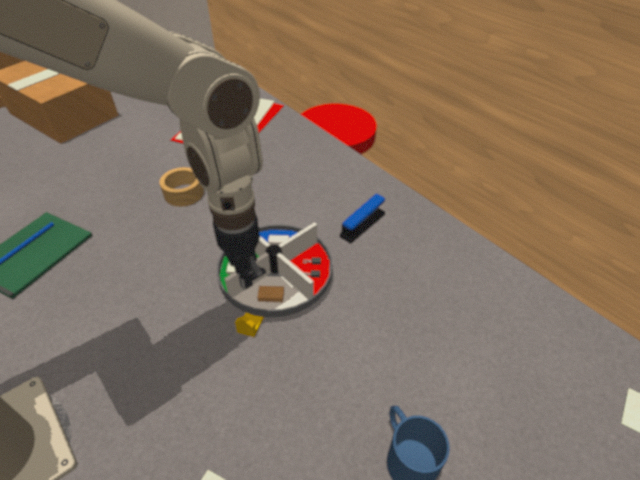

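View pics/wrist2.png

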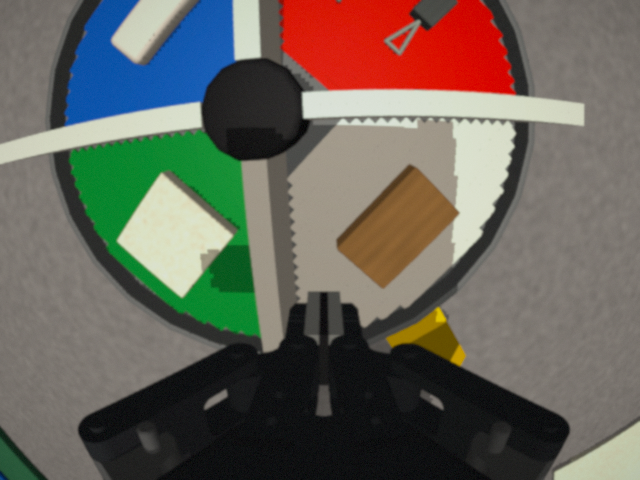

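The view shows the vane driven to about 180° (a 48° turn), with the finger clear of the tab. I'll back off from the vane by 20 mm and turn the tool back 30°.

Request:
play_rows(
  plan="0 0 0.08 -0.02 0; 0 0 0.08 -0.03 0; 0 0 0.08 -0.02 0; 0 0 0 0 0; 0 0 0 0 0",
)

```text
t: 4.52
eef_pos: [0.4785, -0.0165, 0.0511]
tcp_rot: [-0.0, -0.707, -0.003, 0.707]
contact_force: [0.8, 0.2, 0.6]
grip_width: -0.003
```

Request:
play_rows(
  plan="0 0 0 0 -0.067; 0 0 0 0 -0.067; 0 0 0 0 -0.067; 0 0 0 0 -0.067; 0 0 0 0 -0.066",
)

```text
t: 4.93
eef_pos: [0.4782, -0.0158, 0.0512]
tcp_rot: [0.186, 0.682, 0.188, -0.682]
contact_force: [0.4, -0.6, 0.5]
grip_width: -0.002
```

```bash
python3 - <<'E'
from plant import bot
import numpy as np
from scipy.spatial.transform import Rotation as Ro
s=bot.read_state();w,x,y,z=s["tcp_rot"];R=Ro.from_quat([x,y,z,w]).as_matrix();print(R.round(3),s["eef_pos"],s["qpos"].round(3))
c=np.array([.555,.029]);p=s["eef_pos"][:2].copy();p=(p+np.array([.4795,-.0124]))/2
print(p,np.degrees(np.arctan2(*(p-c)[::-1])),np.hypot(*(p-c)))
ty=np.array([np.cos(np.radians(-60)),np.sin(np.radians(-60))]);tz=np.array([ty[1],-ty[0]])
a0=np.degrees(np.arctan2(*(p-c)[::-1]));end=-255;n=20
rows=[]
for i in range(n):
    a=a0+(end-a0)*(i+1)/n
    q=c+.085*np.array([np.cos(np.radians(a)),np.sin(np.radians(a))])
    d=(q-p)/.08;e=np.round([d@ty,d@tz],2);p=p+.08*(e[0]*ty+e[1]*tz)
    rows.append(f"0 0 {e[0]:.2f} {e[1]:.2f} 0")
    if i%5==4:print("; ".join(rows),"->",p.round(4),round(a,1));rows=[]
E
```

```text
[[-0.     0.511 -0.86 ]
 [ 0.003 -0.86  -0.511]
 [-1.    -0.003 -0.001]] [ 0.47818659 -0.01578002  0.05115377] [-0.035  0.361 -0.339  0.871  0.003  2.571]
[ 0.4788433  -0.01409001] -150.4985069498384 0.08750195743932139
0 0 -0.10 -0.04 0; 0 0 -0.09 -0.01 0; 0 0 -0.10 -0.02 0; 0 0 -0.09 -0.03 0; 0 0 -0.09 -0.04 0 -> [0.4697 0.0241] -176.6
0 0 -0.08 -0.05 0; 0 0 -0.08 -0.06 0; 0 0 -0.08 -0.06 0; 0 0 -0.06 -0.07 0; 0 0 -0.07 -0.07 0 -> [0.4764 0.0621] -202.7
0 0 -0.05 -0.08 0; 0 0 -0.05 -0.08 0; 0 0 -0.04 -0.09 0; 0 0 -0.03 -0.09 0; 0 0 -0.02 -0.10 0 -> [0.4993 0.0929] -228.9
0 0 -0.02 -0.09 0; 0 0 -0.00 -0.10 0; 0 0 0.00 -0.10 0; 0 0 0.01 -0.09 0; 0 0 0.02 -0.10 0 -> [0.533  0.1114] -255.0
```

Request:
play_rows(
  plan="0 0 -0.10 -0.04 0; 0 0 -0.09 -0.01 0; 0 0 -0.10 -0.02 0; 0 0 -0.09 -0.03 0; 0 0 -0.09 -0.04 0",
)

```text
t: 5.35
eef_pos: [0.4688, 0.0231, 0.0515]
tcp_rot: [0.185, 0.683, 0.186, -0.682]
contact_force: [0.8, -0.9, -0.5]
grip_width: 0.003
```

Request:
play_rows(
  plan="0 0 -0.08 -0.05 0; 0 0 -0.08 -0.06 0; 0 0 -0.08 -0.06 0; 0 0 -0.06 -0.07 0; 0 0 -0.07 -0.07 0",
)

```text
t: 5.77
eef_pos: [0.4753, 0.0612, 0.0514]
tcp_rot: [0.185, 0.682, 0.187, -0.682]
contact_force: [0.2, -2.1, 0.2]
grip_width: 0.002
```

Request:
play_rows(
  plan="0 0 -0.05 -0.08 0; 0 0 -0.05 -0.08 0; 0 0 -0.04 -0.09 0; 0 0 -0.03 -0.09 0; 0 0 -0.02 -0.10 0",
)

```text
t: 6.18
eef_pos: [0.498, 0.092, 0.0514]
tcp_rot: [-0.185, -0.682, -0.187, 0.682]
contact_force: [-0.5, -1.6, -0.4]
grip_width: -0.001
```

```bash
python3 - <<'E'
from plant import bot
import cv2
s=bot.read_state();print(s["qpos"].round(3),s["eef_pos"],s["contact_force"])
for n in ("side",):
    im=bot.read_camera(n);cv2.imwrite(f"pics/{n}3.png",im[:,:,::-1])
E
```

```text
[ 0.181  0.407 -0.265  0.899  0.003  2.791] [0.4979862  0.09201677 0.05136145] [-0.49757802 -1.61907235 -0.35921572]
```

View pics/side3.png

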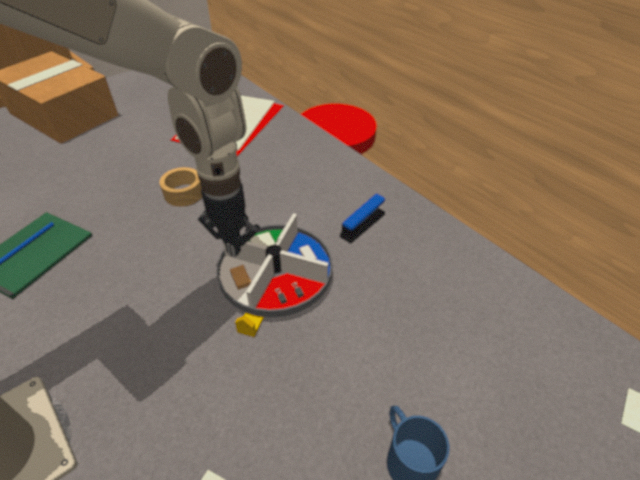

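The red quarter at (280,290) is coming round towards the marker at (248,323), roughly 35–40° to go. I'll play the next stretch.

Request:
play_rows(
  plan="0 0 -0.02 -0.09 0; 0 0 -0.00 -0.10 0; 0 0 0.00 -0.10 0; 0 0 0.01 -0.09 0; 0 0 0.02 -0.10 0",
)

```text
t: 6.65
eef_pos: [0.5318, 0.1106, 0.0515]
tcp_rot: [0.184, 0.682, 0.187, -0.682]
contact_force: [-1.4, -1.1, -0.0]
grip_width: 0.004
```

```bash
python3 - <<'E'
from plant import bot
import cv2
s=bot.read_state();print(s["qpos"].round(3),s["eef_pos"],s["contact_force"])
for n in ("side","top"):
    im=bot.read_camera(n);cv2.imwrite(f"pics/{n}4.png",im[:,:,::-1])
    c=im[235:365,240:360] if n=="top" else im[205:345,205:345]
    cv2.imwrite(f"pics/{n}4z.png",cv2.resize(c[:,:,::-1],None,fx=4.2,fy=4.2,interpolation=cv2.INTER_CUBIC))
E
```

```text
[ 0.203  0.468 -0.163  0.94   0.003  2.814] [0.53181362 0.11055537 0.05148661] [-1.39041845 -1.12692086 -0.03294631]
```

View pics/side4z.png

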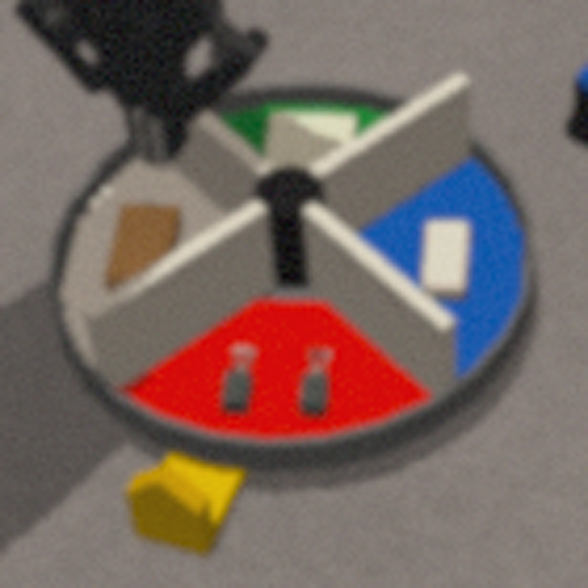

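View pics/top4z.png

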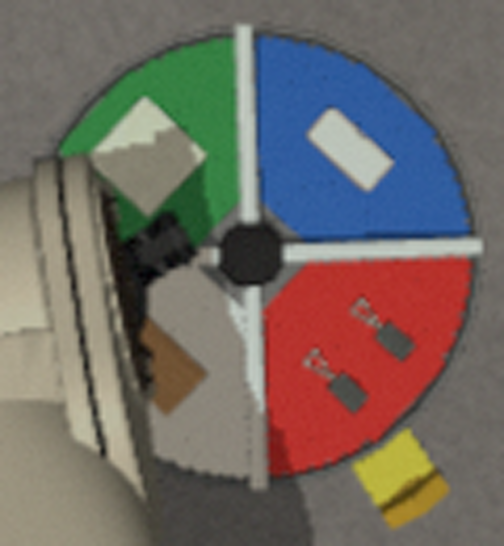

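The organiser's hub (250,253) and tab have not moved in the crops. Vane tips are at (243,30), (478,245) and (259,485).

```bash
python3 - <<'E'
from h import *
from plant import bot
pt=bot.camera_params("top")
T=lambda a:(240+(a[0]+.5)/4.2-.5,235+(a[1]+.5)/4.2-.5)
c=np.array([.5547,.0292])
for k,a,off in(("GB",(243,30),-135),("BR",(478,245),-45),("RW",(259,485),45)):
    v=onz(pt,T(a),.08)[:2]-c;print(k,np.degrees(np.arctan2(v[1],v[0]))+off,np.hypot(*v))
im=cv2.imread("pics/top4.png")[:,:,::-1].copy()
# tongue centreline: yellow mask incl. tab
h=cv2.cvtColor(im,cv2.COLOR_RGB2HSV);m=((h[...,0]>18)&(h[...,0]<34)&(h[...,1]>120)).astype(np.uint8);m[:330]=0;m[:,:310]=0;m[370:]=0;m[:,360:]=0
cs,_=cv2.findContours(m,cv2.RETR_EXTERNAL,cv2.CHAIN_APPROX_NONE);C=max(cs,key=cv2.contourArea);r=cv2.minAreaRect(C);print(r,cv2.boxPoints(r).round(1).tolist())
for z in(.011,.03,.053):
    for u in cv2.boxPoints(r):
        v=onz(pt,u,z)[:2]-c;print(z,u.round(1),np.hypot(*v).round(4),np.degrees(np.arctan2(v[1],v[0])).round(1))
E
```

```text
GB -133.6322156425265 0.11190125474542557
BR -133.6426749775202 0.11336869830874681
RW -133.5441464932083 0.11331621126730536
((335.2307434082031, 348.8461608886719), (18.85980796813965, 16.641006469726562), 56.3099365234375) [[323.1000061035156, 345.6000061035156], [336.8999938964844, 336.3999938964844], [347.3999938964844, 352.1000061035156], [333.5, 361.29998779296875]]
0.011 [323.1 345.6] 0.1225 -155.6
0.011 [336.9 336.4] 0.1229 -138.5
0.011 [347.4 352.1] 0.1637 -140.6
0.011 [333.5 361.3] 0.1632 -153.4
0.03 [323.1 345.6] 0.1205 -155.6
0.03 [336.9 336.4] 0.1209 -138.4
0.03 [347.4 352.1] 0.1611 -140.6
0.03 [333.5 361.3] 0.1605 -153.4
0.053 [323.1 345.6] 0.1182 -155.5
0.053 [336.9 336.4] 0.1186 -138.4
0.053 [347.4 352.1] 0.1579 -140.5
0.053 [333.5 361.3] 0.1573 -153.3
```

Red's middle is at −133.6° (all three vanes agree), and the marker at −147.0° sits where it was at the start, so 13.4° remain.

Request:
play_rows(
  plan="0 0 0.02 -0.055 0; 0 0 0.02 -0.055 0; 0 0 0.02 -0.055 0; 0 0 0.025 -0.055 0; 0 0 0 0 0",
)

```text
t: 7.17
eef_pos: [0.5516, 0.1135, 0.0518]
tcp_rot: [0.184, 0.683, 0.187, -0.681]
contact_force: [1.8, -0.3, -0.1]
grip_width: 0.001
```

```bash
python3 - <<'E'
from plant import bot
import cv2
s=bot.read_state();print(s["qpos"].round(3),s["eef_pos"],s["contact_force"])
for n in ("top",):
    im=bot.read_camera(n);cv2.imwrite(f"pics/{n}5.png",im[:,:,::-1])
    c=im[235:365,240:360] if n=="top" else im[205:345,205:345]
    cv2.imwrite(f"pics/{n}5z.png",cv2.resize(c[:,:,::-1],None,fx=4.2,fy=4.2,interpolation=cv2.INTER_CUBIC))
E
```

```text
[ 0.201  0.5   -0.108  0.96   0.003  2.812] [0.55159271 0.1135386  0.05177597] [ 1.79564397 -0.32159441 -0.05194078]
```

View pics/top5z.png

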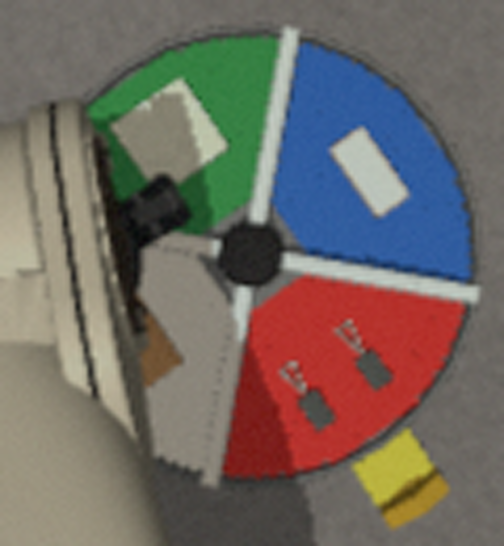

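The hub is still at (250,253). Vane tips are now at (290,33), (474,294) and (211,482).

```bash
python3 - <<'E'
from h import *
from plant import bot
pt=bot.camera_params("top")
T=lambda a:(240+(a[0]+.5)/4.2-.5,235+(a[1]+.5)/4.2-.5)
c=np.array([.5547,.0292])
for k,a,off in(("GB",(290,33),-135),("BR",(474,294),-45),("RW",(211,482),45)):
    v=onz(pt,T(a),.08)[:2]-c;print(k,np.degrees(np.arctan2(v[1],v[0]))+off,np.hypot(*v))
E
```

```text
GB -145.7682464477536 0.11205166117430289
BR -146.00094665420903 0.11288948898538814
RW 214.48153796829462 0.11335154026949928
```

Red is at −145.8° against the marker at −147°: about 2.5 mm at the rim, with 18 mm allowed. I'll back off, lift and retreat.

Request:
play_rows(
  plan="0 0 -0.03 0.05 0; 0 0 -0.04 0.06 0; 0 0 -0.04 0.06 0; 0 0 0 0 0; 0 -0.2 0 0 0",
)

```text
t: 7.63
eef_pos: [0.5307, 0.1135, 0.0651]
tcp_rot: [-0.185, -0.68, -0.187, 0.684]
contact_force: [0.0, 0.8, -0.5]
grip_width: 0.003
```

Request:
play_rows(
  plan="0 -0.4 0 0 0; 0 -0.4 0 0 0; 0 -0.4 0 0 0; 0 -0.4 0 0 0; 0 -0.3 0 0 0",
)

```text
t: 8.05
eef_pos: [0.5343, 0.1137, 0.2229]
tcp_rot: [0.185, 0.684, 0.187, -0.681]
contact_force: [0.5, -0.1, 0.0]
grip_width: -0.002
```

Request:
play_rows(
  plan="0 0 -0.2 0.4 0; 0 0 -0.2 0.4 0; 0 0 -0.2 0.4 0; 0 0 -0.2 0.4 0; 0 0 0 0 0",
)

```text
t: 8.47
eef_pos: [0.3832, 0.1025, 0.2186]
tcp_rot: [-0.185, -0.68, -0.187, 0.685]
contact_force: [-0.3, -0.6, -0.8]
grip_width: -0.0
```

```bash
python3 - <<'E'
from plant import bot
import cv2
s=bot.read_state();print(s["t"],s["qpos"].round(3),s["eef_pos"],s["contact_force"])
for n in ("top","side"):
    im=bot.read_camera(n);cv2.imwrite(f"pics/{n}6.png",im[:,:,::-1])
    c=im[235:365,240:360] if n=="top" else im[205:345,205:345]
    cv2.imwrite(f"pics/{n}6z.png",cv2.resize(c[:,:,::-1],None,fx=4.2,fy=4.2,interpolation=cv2.INTER_CUBIC))
E
```

```text
8.4667 [ 0.259  0.048 -0.257  1.272  0.003  2.868] [0.38319232 0.10252773 0.2185716 ] [-0.30504677 -0.57654689 -0.76281789]
```

View pics/top6.png

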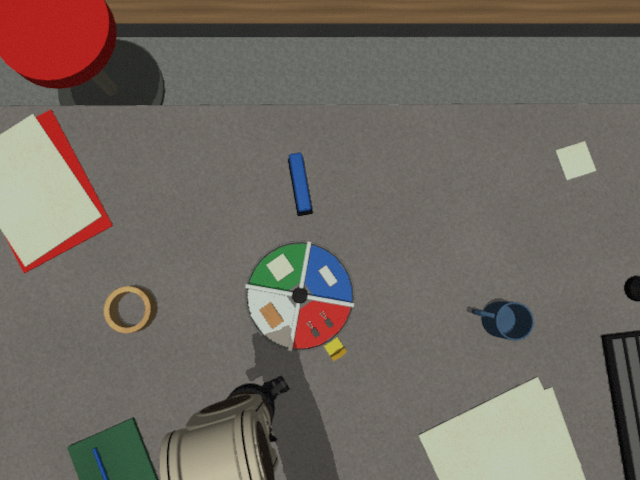

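View pics/top6z.png

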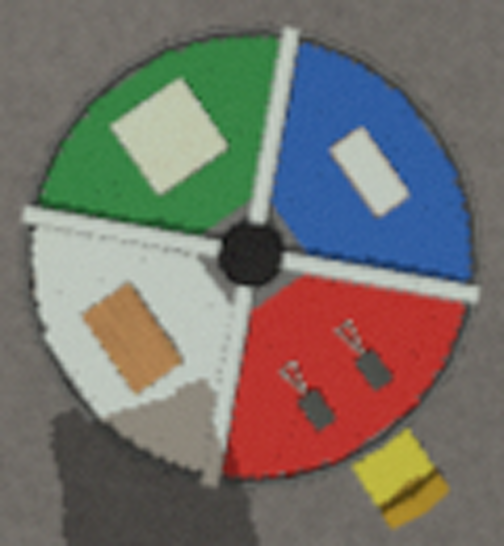

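View pics/side6z.png

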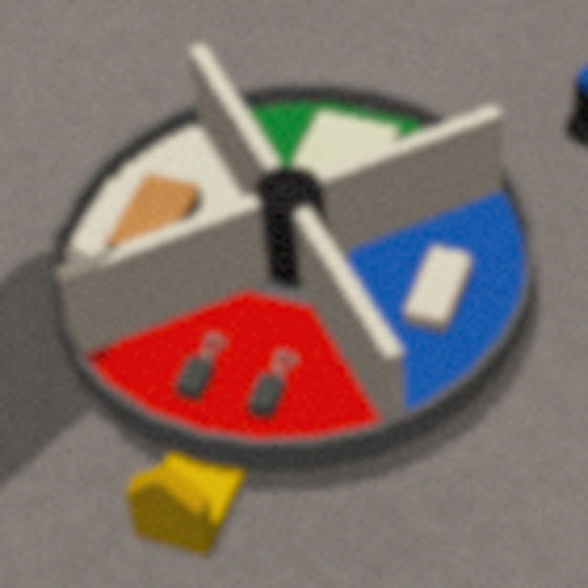

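The tray stayed at the same angle after release, with vane tips unchanged in the top crop. In the side crop the line hub – red contents – tab (287,283), (232,385), (183,480) is straight. The mug (508,320), tape (128,310) and stapler (300,184) are where they were. I'll hand in.

```bash
python3 - <<'E'
from plant import bot
s=bot.read_state();print(abs(s["joint_velocities"]).max())
print(bot.sign_off())
E
```

```text
0.06693828907113553
the job is handed in; nothing more can be done
None
```

I turned the organiser about 149° clockwise with the shut fingertips pushing on one vane, then drew the fingers back, lifted clear and handed the job in at about 8.5 s. The sign-off gave no verdict.

**Angle:** the last top view puts the middle of the red quarter at −145.8° (−146.0° and −145.5° from the other two vanes I measured) and the marker at −147.0°. That is about 2.5 mm off sideways at the rim, with 18 mm allowed. After release I compared the vane tips by eye and they had not moved.

**Organiser and bystanders:** the hub, marker, mug, tape and stapler were at the same pixels as at the start, compared by eye. The side view agreed that hub, red quarter and tab lie in one line.

**Forces:** readings while pushing stayed around 1–3 N.

**What went wrong or disagreed:**
- **Joint 6:** my first tool angle took it to 3.1408 rad, right at its stated range of 3.14. I then backed off the vane and turned the tool 30° before going on.
- **Side camera:** a rough first fix of the tab from the side view gave −142 to −143°. I kept the top view's −147°, which two top-view readings agreed on.
- **Heights:** vane and hub tops triangulated to 73–79 mm, against the stated 80 mm.

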